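# Snap the shade cap onto the bunk night light

## Robot

A 6-joint arm with a two-finger parallel gripper is mounted at the origin on the work surface. World frame = base frame: x ahead of the robot, y to its left, z up, the work surface at z = 0. Lengths are in m, angles in degrees, forces in N, time in s.
With the tool pointing down it reaches from about 0.35 to 0.975 m from the base axis. Payload 7.1 kg.
Tool frame: the origin (TCP) lies midway between the tips of the shut fingers; the grasp point (between the pads) lies 19 mm behind it (grip_point_offset is the distance from the TCP to the grasp point, in m); x points along the fingers, z is the direction in which the jaws open and shut, and the axes are right-handed (so a half turn about x gives the same grasp; the last joint's range is limited). The gripper opens to 88 mm and grips with 3 to 60 N. Pads are 20 mm wide; open, the fingers measure 115 mm over their backs; the gripper's body (75 mm by 178 mm) begins 61 mm behind the grasp point.
Start: joints at [-77.865, 24.242, 93.386, -0, 62.372, -1.089], TCP at [0.143, -0.608, 0.223] pointing down, gripper open.
Joint ranges: [-172.04, 172.04], [-51.8, 120.97], [4.93, 147.93], [-75.15, 255.16], [6.16, 154.13], [-145.62, 145.62]. Speed limits (degrees/s): [136.94, 136.94, 172.46, 180, 180, 180].

## Interface

Orientations are given as a 3x3 rotation matrix whose columns are the frame's x, y, z axes.
In Python, from rig import state, snapshot, camera_info, job_done, grip_point_offset gives the robot as it stands.
- The arm moves only by the tool apply_moves, never from a script. Its arguments are lists of equal length, an entry for each row: "rotation": the turn, a rotation vector about the tool's x, y, z in rad, a list of three; "translation": the shift along the tool's x, y, z in cm, a list of three; "jaw": the finger opening in cm, from 0 to 8.78. In form: {"rotation": [[wx, wy, wz], ...], "translation": [[tx, ty, tz], ...], "jaw": [jaw, ...]}. A call has 1 to 8 rows; each row is the pose to reach, as a shift and turn from the pose measured when the call began, along the tool's axes at that moment; what a row does not reach only later rows make up. A row lasts 1/10 s, in which the tool goes at most 50 mm and 8.59 degrees, less where a joint would pass 70% of its speed; a pose out of reach is approached as far as the arm can. A call with a gripper value outside its range is refused whole. The fingers move at their own pace and stop on an object; "grip_force" is the grip in N (left out, the last holds). Time passes only in rows, so rows that repeat a pose let the fingers close. It gives the time, the measured TCP pose, the force and the opening at its end, in the units of the state.
- state(): the state, without advancing time (a new reading comes with each control period).
- snapshot(name): name is "side" or "top" or "wrist"; returns the picture (384x512x3 uint8, red, green, blue); there is no depth.
- camera_info(name): a dict with "intrinsics" (3x3 intrinsics, pixels), "rvec" (rotation vector, rad) and "tvec" (3), from world to camera coordinates, as OpenCV has them. Camera axes: x right, y down, z forward; pixel columns grow to the right and rows downward; lengths in m; the calibration is good to about 2 mm. The wrist camera is an equidistant fisheye: a pixel r from the principal point sees the ray r / f radians off the axis. A picture is of the moment at which its call begins: read the wrist's pose just before it. camera_info takes no time and is no camera call; for the wrist camera it gives the pose at the moment of the call.
- job_done(): hands the job in, once; it reports no verdict.
The state is a dict: "time": time; "joint_pos": joint angles; "dq": joint speeds; "joint_efforts": joint torques, N m; "tool_pos": TCP position; "tool_rot": TCP orientation; "contact_force": force on the tool from outside, world axes, zero at the start; "wrist_torque": the same for the moment, N m; "grip_width": opening from 0.0 (shut) to 1.0 (fully open).
Only numpy, scipy, OpenCV 4.12 (cv2) and the standard library are available. Lean on these libraries where they do the work, as an engineer would, in place of code of your own. Each camera call takes 0.05 s, during which the arm holds its last target.

## Task

Get the night light on the crate beside the bunk ready: push its sliding transport guard all the way to the end stop so that the stud is uncovered, then take its round shade cap and press it straight down onto the stud until it snaps. Keep pressing for a couple of seconds after the click, so that the sprung seat under the cap stays pushed well down, and finish like that, still gripping the cap and pressing: do not let go. Leave the guard open and the other things on the crate as they stand.

Things in the scene. Friction and masses are not known exactly. Their poses are not given: they have to be found in the camera images.
- night_base: Night light fixed on the crate's top (which is 140 mm above the table): a flat grey plastic plate 70 mm (its x) by 180 mm (its y), 12 mm thick, never tilted. Origin: centre of its underside, z up. On it at y = -55 mm stands the white stud; two low aluminium rails at its +y end carry the sliding guard. It does not move.
- stud_top (a point): Centre of the stud's top, 36 mm above the plate's underside; axes as night_base. White post, 16 mm across, 24 mm tall; four sprung steel balls stand out of its sides to 12.5 mm radius, centred 11 mm below its top. Pushing the cap past them takes about 10 N, from where its underside is 7 mm below the stud's top; some 5 mm on, the force drops (click), pulls it down, and 10 mm on its lip is below the balls.
- guard (a joint): Bare aluminium transport guard sliding along night_base's +y; value in m: 0 = over the stud, 0.065 = end stop. Starts at 0 to 0.015; about 2 N of friction, stays where it is left. Its flat plate, 42 mm wide, 4 mm thick, top 31 mm above the base plate's upper face, covers the stud: at 0 it reaches from 22 mm on the -y side of the stud to the fin 30 mm on the +y side.
- guard_grip (a point): Grip point of the guard's upright fin, 8 mm below the fin's top and 52 mm above the base plate's upper face; axes as night_base. The fin is 26 mm wide along night_base's x, 12 mm thick along its y and stands 29 mm above the guard's plate, which joins its -y side. It can be pinched across x or y from above, or pushed on its -y side above the plate.
- seat (a joint): Steel washer, 39 mm across, around the stud's foot on which the cap lands; value in m, 0 = up (its top 5.5 mm above the base plate's upper face), 0.005 = fully down. Spring of 2 N per mm (10 N fully down), so the cap's own weight hardly moves it. Pressed well down means more than half way.
- cap_center (a point): Centre of the shade cap, 21 mm above its underside; z up its axis. Smoke-grey plastic, 36 mm across, 42 mm high, 40 g, closed top, plain round sides, open below: bore 27 mm wide, 30 mm deep, with a 3 mm high lip of 21.6 mm opening at its mouth. Stands upright, mouth down, on the crate's top in one of three places in a row with the egg cup and the pill pot.
- egg_cup: Bystander: white ceramic egg cup, 48 mm across the open rim, 46 mm high; origin at the centre of its underside.
- pill_pot: Bystander: amber glass pot with a white screw lid, 42 mm across, 58 mm high; origin at the centre of its underside.
- pill_organiser: Bystander: clear pill organiser with seven flip lids, 34 by 180 by 23 mm, along the crate's back edge; origin at the centre of its underside.
- phone_stand: Bystander: black plastic phone stand, 75 by 70 mm, about 90 mm high; origin at the centre of its underside.
- clock: Bystander: black alarm clock, 45 by 85 by 58 mm; origin at the centre of its underside.
- shoehorn: Bystander: short aluminium shoehorn lying flat, 156 mm long, about 32 mm wide, 12 mm high; origin near its middle, on the crate's top.

How it is judged (in metres and radians):
On the way, in this order (a step that is already met when the one before it is completed fails the run):
1. the transport guard is at its end stop, the stud is free (value of joint guard above 0.061 m), for 0.2 s.
2. the cap has snapped onto the stud and is kept pressed by the gripper for a second after the click (value of joint guard above 0.061 m and z of cap_center in the frame of night_base below 0.0375 m and horizontal distance between cap_center and stud_top below 0.004 m and angle between cap_center's own z axis and vertical below 0.12 rad and value of joint seat above 0.002 m and contact force between the fingers and cap above 2 N), for 1 s.
At the end, for the whole second after the job is handed in: Guard within 4 mm of its end stop; cap snapped on, within 4 mm of the stud's axis, upright within 0.12 rad, its centre under 37.5 mm above the base's underside; seat held over 2 mm down and fingers on the cap with over 2 N, all through the last second (all of step 2); the arm keeps its last pose, push and grip.
It fails at once if another thing on the crate was shifted by more than 25 mm or toppled (distance of any of egg_cup, pill_pot, pill_organiser, phone_stand, clock, shoehorn from where it was at the start of the episode above 0.025 m or angle between any of egg_cup, pill_pot's own z axis and vertical above 0.5 rad).
It also fails if it takes over 51 s, if anything falls off the work surface, if the arm or the gripper's body presses on something with over 40 N, if the wrist force passes 120 N, or if a joint passes its speed limit or range.

## Working session

There is one attempt and no reset: what is moved stays moved. The work goes in short steps, Python scripts to look and compute and a tool call to move; the robot and the scene stay as the last step left them, time stands still between calls to the robot, and variables do not carry over. Pictures are saved under pics/ and viewed, and the job is handed in when it is done.

Besides the shell and the picture viewer there is one more tool, called in YAML: its name, and indented under it one key for each argument. apply_moves: Moves the arm, as the interface text tells. Its arguments: {"type":"object","properties":{"rotation":{"type":"array","items":{"type":"array","items":{"type":"number"}}},"translation":{"type":"array","items":{"type":"array","items":{"type":"number"}}},"jaw":{"type":"array","items":{"type":"number"}},"grip_force":{"type":"number"}},"required":["rotation","translation","jaw"]}

```bash
mkdir -p pics; ls; cat > h.py <<'E'
import numpy as np, cv2
from rig import state, snapshot, camera_info, job_done, grip_point_offset
def snap(n,f):
    im=snapshot(n); cv2.imwrite(f'pics/{f}.png',im[:,:,::-1]); return im
E
python3 - <<'E'
from h import *
for n in ["side","top","wrist"]:
    c=camera_info(n); print(n,c); snap(n,n+"0")
print(state(), grip_point_offset)
E
```

```text
pics
side {'intrinsics': array([[413.88605849,   0.        , 261.74314432],
       [  0.        , 413.88605849, 188.75892557],
       [  0.        ,   0.        ,   1.        ]]), 'rvec': array([ 2.095993  , -0.16525266,  0.08221567]), 'tvec': array([-0.60255572,  0.23404806,  1.06827593])}
top {'intrinsics': array([[442.89046206,   0.        , 254.64196336],
       [  0.        , 442.89046206, 197.98290917],
       [  0.        ,   0.        ,   1.        ]]), 'rvec': array([ 2.20501528, -2.16238484,  0.14946479]), 'tvec': array([-0.07346223,  0.64222417,  1.01522102])}
wrist {'intrinsics': array([[297.31863964,   0.        , 257.30143078],
       [  0.        , 297.31863964, 190.39875007],
       [  0.        ,   0.        ,   1.        ]]), 'rvec': array([-2.26897512,  1.79711222,  0.27113867]), 'tvec': array([-0.62465511, -0.03535794,  0.39206888])}
{'time': 0.15, 'joint_pos': array([-7.78648911e+01,  2.42757651e+01,  9.34213791e+01, -1.66690598e-03,
        6.23698816e+01, -1.08831940e+00]), 'dq': array([ 0.05089555, -0.12891069, -0.1437198 ,  0.01948109,  0.10052879,
       -0.02210594]), 'joint_efforts': array([-1.28809825e-03, -5.44985318e+01, -2.73920542e+01,  6.43292209e-02,
        2.04826647e-02, -6.33413492e-05]), 'tool_pos': array([ 0.14289906, -0.60800743,  0.22206506]), 'tool_rot': array([[-2.71116261e-04,  9.73482358e-01,  2.28761940e-01],
       [ 1.13826218e-03,  2.28762100e-01, -9.73481693e-01],
       [-9.99999315e-01, -3.53565172e-06, -1.17009928e-03]]), 'contact_force': array([-0.27686732, -0.01760369,  0.30380586]), 'wrist_torque': array([-0.00376262, -0.07044575, -0.02747206]), 'grip_width': 0.9963354465720434} 0.0187
```

View pics/side0.png

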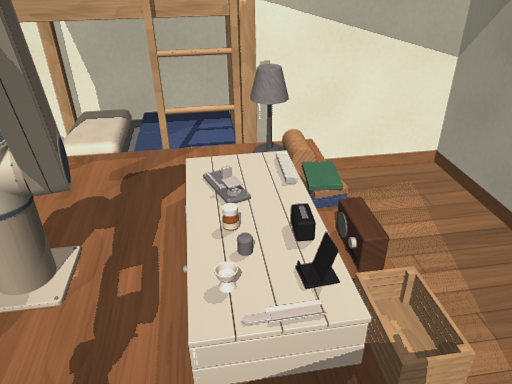

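View pics/top0.png

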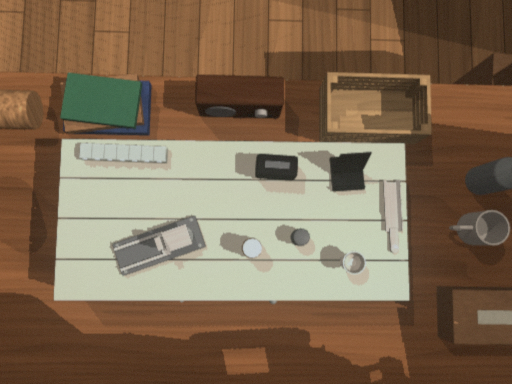

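View pics/wrist0.png

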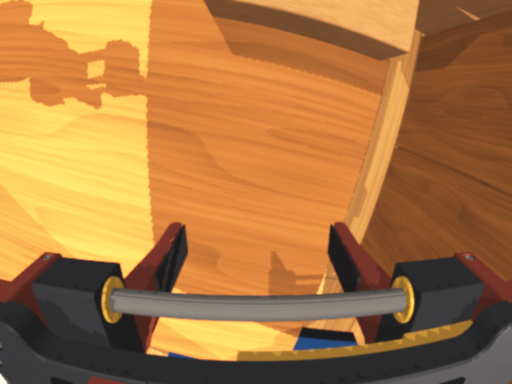

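```bash
python3 - <<'E'
from h import *
t=cv2.imread('pics/top0.png'); s=cv2.imread('pics/side0.png')
cv2.imwrite('pics/tc.png',cv2.resize(t[205:285,105:215],None,fx=7,fy=7,interpolation=cv2.INTER_CUBIC))
cv2.imwrite('pics/tc2.png',cv2.resize(t[220:280,230:370],None,fx=5.5,fy=5.5,interpolation=cv2.INTER_CUBIC))
cv2.imwrite('pics/sc.png',cv2.resize(s[155:295,190:290],None,fx=4.2,fy=4.2,interpolation=cv2.INTER_CUBIC))
E
cat >> h.py <<'E'
def cam(n):
    c=camera_info(n); R=cv2.Rodrigues(c['rvec'])[0]; return c['intrinsics'],R,np.array(c['tvec']).ravel()
def ray(n,uv,z):
    K,R,t=cam(n); d=np.array([(uv[0]-K[0,2])/K[0,0],(uv[1]-K[1,2])/K[1,1],1.]); 
    if n=='wrist':
        r=np.hypot(d[0],d[1]); d=np.array([d[0]/r*np.sin(r),d[1]/r*np.sin(r),np.cos(r)])
    o=-R.T@t; d=R.T@d; return o+d*(z-o[2])/d[2]
def proj(n,p):
    K,R,t=cam(n); q=R@np.array(p)+t
    if n=='wrist':
        r=np.hypot(q[0],q[1]); th=np.arctan2(r,q[2]); a=q[:2]/r*th
    else: a=q[:2]/q[2]
    return a*K[0,0]+K[:2,2]
E
```

```text
(no output)
```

View pics/tc.png

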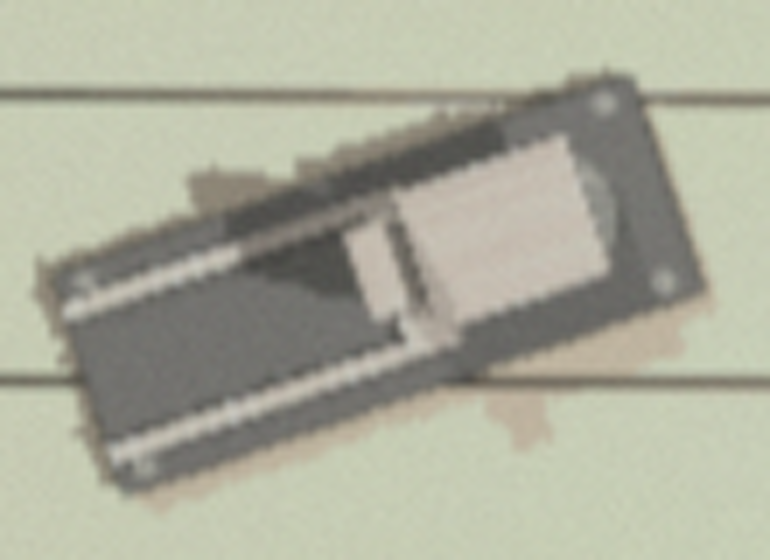

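View pics/tc2.png

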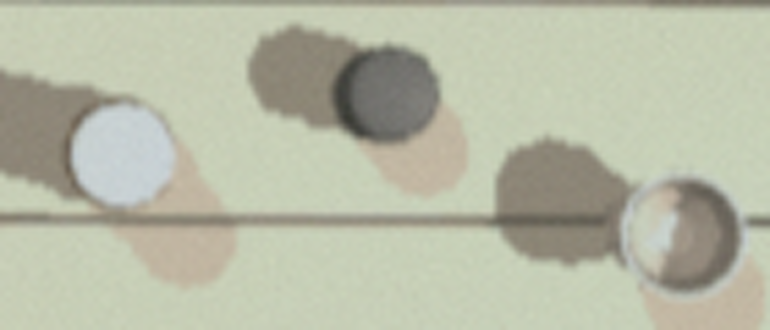

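View pics/sc.png

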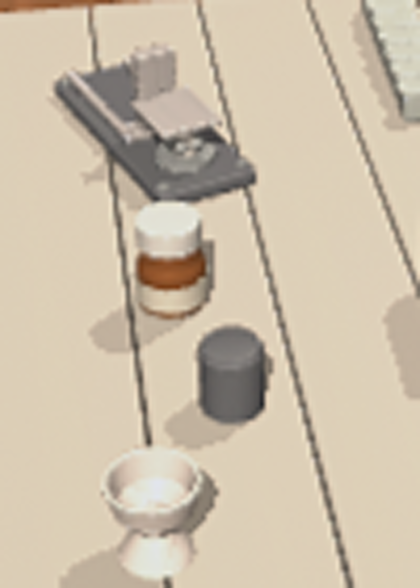

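```bash
cat > m.py <<'E'
from h import *
from scipy.optimize import least_squares
def tc(x,y): return np.array([(x+.5)/7-.5+105,(y+.5)/7-.5+205])
def tc2(x,y): return np.array([(x+.5)/5.5-.5+230,(y+.5)/5.5-.5+220])
def sc(x,y): return np.array([(x+.5)/4.2-.5+190,(y+.5)/4.2-.5+155])
if __name__=='__main__':
    C=[tc(42,265),tc(632,78),tc(706,295),tc(120,490)]
    P=np.array([ray('top',c,.152)[:2] for c in C]); print(P)
    def f(p,M):
        c,s=np.cos(p[2]),np.sin(p[2]); return np.array([[c,-s],[s,c]])@M.T
    # corners local
    for sx in (1,-1):
        M=np.array([[sx*.035,.09],[sx*.035,-.09],[-sx*.035,-.09],[-sx*.035,.09]])
        for a0 in (-.3,.3):
            r=least_squares(lambda p:((f(p,M).T+p[:2])-P).ravel(),[*P.mean(0),a0]); print(sx,r.x,np.degrees(r.x[2]),r.cost**.5)
            if r.cost**.5<.006: p=r.x
    c,s=np.cos(p[2]),np.sin(p[2]); R=np.array([[c,-s],[s,c]])
    loc=lambda q:(R.T@(q[:2]-p[:2]))
    print('stud',R@[0,-.055]+p[:2])
    for nm,q,z in [('plate edge',tc(570,135),.183),('plate edge',tc(610,270),.183),('fin',tc(345,238),.212),('fin',tc(382,320),.212),('fin',tc(372,222),.212),('fin',tc(405,312),.212)]:
        print(nm,loc(ray('top',q,z)))
    print('cap',ray('top',tc2(392,92),.182), 'side',ray('side',sc(231,347),.182))
    print('pill',ray('top',tc2(122,155),.198),'side',ray('side',sc(167,225),.198)); print('egg',ray('top',tc2(682,236),.186))
E
python3 m.py
```

```text
[[0.53300016 0.23793454]
 [0.59147371 0.06690835]
 [0.52764683 0.04307204]
 [0.46804369 0.21205647]]
1 [0.5300411  0.13999285 0.33867715] 19.404771107184803 0.0019004971740188502
1 [0.5300411  0.13999285 0.33867718] 19.404772863972067 0.0019004971739585393
-1 [0.5300411  0.13999285 0.32824067] 18.80680529715551 0.09829068065385241
-1 [0.5300411  0.13999285 0.32824803] 18.807226853693916 0.09829068064084366
stud [0.54831428 0.08811713]
plate edge [ 0.02076354 -0.06989474]
plate edge [-0.01960826 -0.06911669]
fin [ 0.01074028 -0.00553416]
fin [-0.01396567 -0.00853996]
fin [ 0.01261739 -0.01385809]
fin [-0.01386145 -0.01516049]
cap [ 0.55216193 -0.15109668  0.182     ] side [ 0.54947601 -0.1531554   0.182     ]
pill [ 0.52752523 -0.05169859  0.198     ] side [ 0.52487737 -0.05482433  0.198     ]
egg [ 0.50157611 -0.25735542  0.186     ]
```

```bash
cat >> h.py <<'E'
YAW=np.radians(19.4)
B=np.array([.530,.140]); RB=np.array([[np.cos(YAW),-np.sin(YAW)],[np.sin(YAW),np.cos(YAW)]])
def tgt(xyz,yaw=YAW):
    "rotvec and translation cm in current tool axes for tool-down, tool z at yaw"
    s=state(); R=np.array(s['tool_rot']); p=np.array(s['tool_pos'])
    z=np.array([np.cos(yaw),np.sin(yaw),0]); x=np.array([0,0,-1.]); y=np.cross(z,x)
    D=R.T@np.column_stack([x,y,z]); rv=cv2.Rodrigues(D)[0].ravel()
    print('rot',rv.round(4),'trans cm',(R.T@(np.array(xyz)-p)*100).round(2), 'now',p.round(4))
E
python3 -c "
from h import *
q=B+RB@[0,-.04]; print(q); tgt([*q,.26])"
```

```text
[0.54328645 0.10227109]
rot [-1.6786e+00 -9.0000e-04 -1.0000e-03] trans cm [ -3.72  55.23 -59.99] now [ 0.1429 -0.608   0.2221]
```

apply_moves:
  rotation:
    - [0,0,0]
    - [-0.14,0,0]
    - [-0.28,0,0]
    - [-0.42,0,0]
    - [-0.56,0,0]
    - [-0.7,0,0]
    - [-0.84,0,0]
    - [-0.84,0,0]
  translation:
    - [-5,0,0]
    - [-7,3,-3.2]
    - [-7,6,-6.5]
    - [-7,9.2,-10]
    - [-7,12.5,-13.5]
    - [-7,15.7,-17]
    - [-7,19,-20.5]
    - [-7,22,-24]
  jaw: [0,0,0,0,0,0,0,0]

```text
time: 0.95
tool_pos: [0.3027, -0.3223, 0.2923]
tool_rot: [[-0.0, 0.476, 0.879], [0.001, 0.879, -0.476], [-1.0, 0.001, -0.001]]
contact_force: [1.7, -0.1, -0.5]
grip_width: 0.31
```

```bash
python3 -c "
from h import *
q=B+RB@[0,-.04]; tgt([*q,.26]); print(state()['joint_pos'])"
```

```text
rot [-8.348e-01 -1.000e-04 -1.200e-03] trans cm [ 3.28 48.79  0.94] now [ 0.3027 -0.3223  0.2923]
[-4.83645838e+01  3.43853345e+00  1.11186520e+02  4.53661055e-02
  6.54247634e+01 -1.99521789e+01]
```

apply_moves:
  rotation:
    - [-0.1,0,0]
    - [-0.2,0,0]
    - [-0.3,0,0]
    - [-0.4,0,0]
    - [-0.5,0,0]
    - [-0.6,0,0]
    - [-0.7,0,0]
    - [-0.83,0,0]
  translation:
    - [0,4.5,0]
    - [0,9,0]
    - [0,13.5,0]
    - [0,18,0]
    - [0,22.5,0]
    - [0,27,0.5]
    - [0,31.5,0.5]
    - [0,36,0.9]
  jaw: [0,0,0,0,0,0,0,0]

```text
time: 1.75
tool_pos: [0.4823, -0.008, 0.2927]
tool_rot: [[-0.0, -0.332, 0.943], [0.001, 0.943, 0.332], [-1.0, 0.001, 0.0]]
contact_force: [0.4, 0.1, 0.3]
grip_width: 0.007
```

```bash
python3 -c "
from h import *
q=B+RB@[0,-.04]; tgt([*q,.26]); print(state()['joint_pos'])
tgt([.45,.06,.29]);snap('wrist','w1')"
```

```text
rot [ 0.      0.0002 -0.0011] trans cm [3.28 8.38 9.42] now [ 0.4823 -0.008   0.2927]
[-2.40786180e+00  7.27044421e+00  1.06818735e+02  6.66259287e-02
  6.59250579e+01 -2.18373910e+01]
rot [ 0.      0.0002 -0.0011] trans cm [ 0.27  7.49 -0.79] now [ 0.4823 -0.008   0.2927]
```

View pics/w1.png

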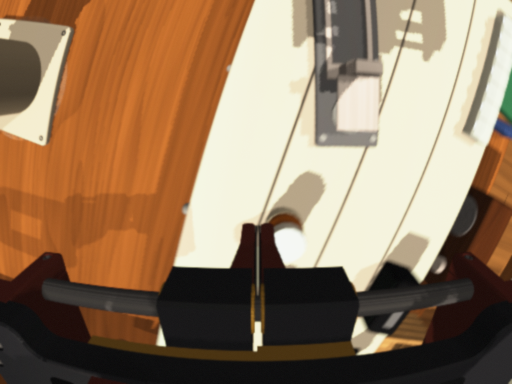

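```bash
python3 - <<'E'
from h import *
t=cv2.imread('pics/w1.png')
cv2.imwrite('pics/w1c.png',cv2.resize(t[0:160,290:410],None,fx=3.7,fy=3.7,interpolation=cv2.INTER_CUBIC))
for a in [(-.035,-.09),(.035,-.09)]: print(proj('wrist',[*(B+RB@a),.152]))
for a in [(-.021,-.07),(.021,-.07)]: print(proj('wrist',[*(B+RB@a),.183]))
E
```

```text
[308.45804952 150.82725709]
[370.65912487 152.94059154]
[329.50049321 135.79195119]
[370.69814373 137.79628229]
```

View pics/w1c.png

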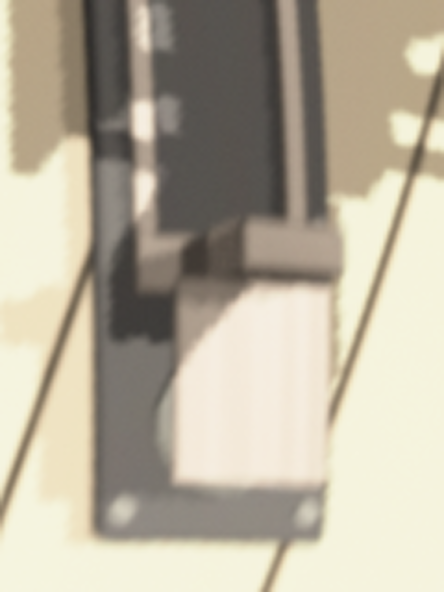

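apply_moves:
  rotation:
    - [0,0,0]
    - [0,0,0]
    - [0,0,0]
    - [0,0,0]
    - [0,0,0]
  translation:
    - [0,2.5,2.5]
    - [0,4,5]
    - [0,4,7.5]
    - [0,4,9.4]
    - [0,4,9.4]
  jaw: [0,0,0,0,0]

```text
time: 2.3
tool_pos: [0.5621, 0.0665, 0.293]
tool_rot: [[0.003, -0.342, 0.94], [0.004, 0.94, 0.342], [-1.0, 0.003, 0.004]]
contact_force: [0.5, -0.4, -0.6]
grip_width: 0.004
```

```bash
python3 - <<'E'
from h import *
print(state()['dq'],state()['tool_pos'])
for a in [(-.035,-.09),(.035,-.09)]: print(proj('wrist',[*(B+RB@a),.152]))
for a in [(-.021,-.07),(.021,-.07)]: print(proj('wrist',[*(B+RB@a),.183]))
t=snap('wrist','w2')[:,:,::-1]
for a in [(-.035,-.09),(.035,-.09)]: print(proj('wrist',[*(B+RB@a),.152]))
cv2.imwrite('pics/w2c.png',cv2.resize(t[20:220,190:350],None,fx=3,fy=3,interpolation=cv2.INTER_CUBIC))
q=B+RB@[0,-.04]; tgt([*q,.26])
E
```

```text
[-1.04535432 -1.88603228  3.16685263 -0.29049107  0.74105259 -0.61216623] [0.56207923 0.06651718 0.29296349]
[217.96066053 187.75673923]
[283.21994661 188.32515516]
[227.98512509 177.03182571]
[272.13608518 177.40022776]
[219.50139647 187.76141776]
[284.80551261 188.33459047]
rot [ 0.0098  0.0028 -0.0028] trans cm [ 3.29  4.   -0.41] now [0.5607 0.0659 0.2928]
```

View pics/w2c.png

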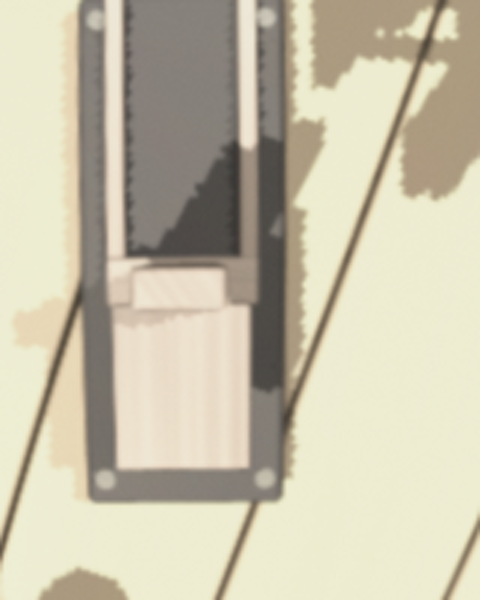

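apply_moves:
  rotation:
    - [0.01,0,0]
    - [0.01,0.003,-0.003]
    - [0.01,0.003,-0.003]
    - [0.01,0.003,-0.003]
    - [0.01,0.003,-0.003]
    - [0.01,0.003,-0.003]
  translation:
    - [2,2,-0.3]
    - [3.5,3.9,-0.3]
    - [6,3.9,-0.3]
    - [8.5,3.9,-0.3]
    - [10.2,3.9,-0.3]
    - [10.2,3.9,-0.3]
  jaw: [0,0,0,0,0,0]

```text
time: 2.95
tool_pos: [0.542, 0.1011, 0.1887]
tool_rot: [[-0.005, -0.332, 0.943], [-0.001, 0.943, 0.332], [-1.0, 0.001, -0.006]]
contact_force: [-0.3, -0.6, 0.1]
grip_width: 0.007
```

```bash
python3 - <<'E'
from h import *
s=state(); print(s['tool_pos'],s['contact_force'],RB.T@(s['tool_pos'][:2]-B))
t=snap('side','s3')[:,:,::-1]
cv2.imwrite('pics/s3c.png',cv2.resize(t[120:230,170:290],None,fx=5,fy=5,interpolation=cv2.INTER_CUBIC))
tgt([*(B+RB@[0,.04]),.19])
E
```

```text
[0.5419517  0.10106177 0.18869291] [-0.250001   -0.57103469  0.11017685] [-0.00166066 -0.04069731]
rot [-0.0008 -0.0031 -0.0003] trans cm [0.02 8.09 0.04] now [0.5432 0.1013 0.1902]
```

View pics/s3c.png

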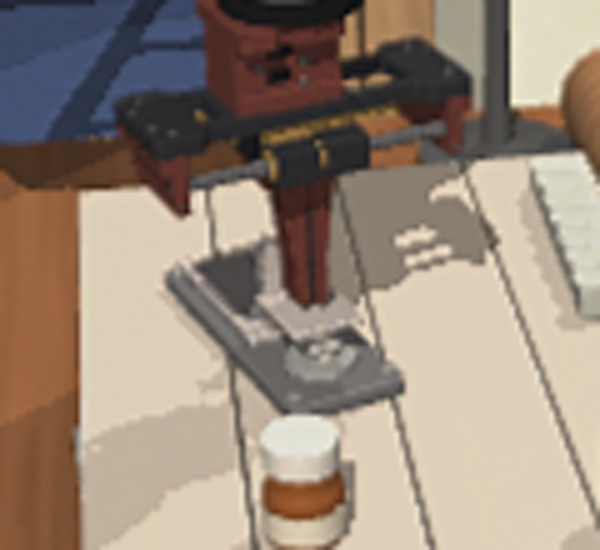

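apply_moves:
  rotation:
    - [0,0,0]
    - [0,0,0]
    - [0,0,0]
    - [0,0,0]
    - [0,0,0]
    - [0,0,0]
    - [0,0,0]
    - [0,0,0]
  translation:
    - [0,0.8,0]
    - [0,1.6,0]
    - [0,2.4,0]
    - [0,3.2,0]
    - [0,4,0]
    - [0,4.8,0]
    - [0,5.6,0]
    - [0,6.2,0]
  jaw: [0,0,0,0,0,0,0,0]

```text
time: 3.8
tool_pos: [0.5225, 0.1606, 0.1903]
tool_rot: [[-0.003, -0.332, 0.943], [-0.001, 0.943, 0.332], [-1.0, 0.0, -0.003]]
contact_force: [-0.3, -2.4, 1.0]
grip_width: 0.006
```

apply_moves:
  rotation:
    - [0,0,0]
    - [0,0,0]
    - [0,0,0]
    - [0,0,0]
  translation:
    - [0,0.4,0]
    - [0,0.7,0]
    - [0,1,0]
    - [0,1,0]
  jaw: [0,0,0,0]

```text
time: 4.2
tool_pos: [0.5198, 0.1681, 0.1903]
tool_rot: [[-0.002, -0.333, 0.943], [-0.005, 0.943, 0.333], [-1.0, -0.004, -0.003]]
contact_force: [2.6, -13.7, 1.9]
grip_width: 0.005
```

apply_moves:
  rotation:
    - [0,0,0]
    - [0,0,0]
    - [0,0,0]
    - [0,0,0]
    - [0,0,0]
    - [0,0,0]
    - [0,0,0]
    - [0,0,0]
  translation:
    - [0,0.2,0]
    - [0,0.2,0]
    - [0,-0.8,0]
    - [-3,-2,0]
    - [-6,-6,0]
    - [-9.5,-9,0]
    - [-9.5,-9,0]
    - [-9.5,-9,0]
  jaw: [0,0,0,0,2,4,5,5]

```text
time: 5.0
tool_pos: [0.5501, 0.0834, 0.2859]
tool_rot: [[-0.0, -0.331, 0.944], [-0.004, 0.944, 0.331], [-1.0, -0.003, -0.002]]
contact_force: [-0.8, -0.6, 0.8]
grip_width: 0.333
```

```bash
python3 - <<'E'
from h import *
s=state(); print(s['tool_pos'],s['dq'].round(2))
print('stud',proj('wrist',[*(B+RB@[0,-.055]),.176]))
L=[(-.035,-.09),(.035,-.09),(.035,.09),(-.035,.09)]
for a in L: print(proj('wrist',[*(B+RB@a),.152]))
t=snap('wrist','w4')[:,:,::-1]
for a in L: print(proj('wrist',[*(B+RB@a),.152]))
print(state()['tool_pos'])
E
```

```text
[0.55014393 0.08335187 0.28592368] [ 1.53  1.36  2.17  0.   -0.22  0.21]
stud [256.57338903 181.52563541]
[224.02397373 206.98736079]
[289.43814703 206.99520792]
[292.22779633  33.38840003]
[220.88496282  33.52296258]
[224.85066969 207.97543731]
[290.42792313 208.09555361]
[293.5446733   33.96297776]
[221.94410402  33.96584559]
[0.54923112 0.08377293 0.28480536]
```

View pics/w4.png

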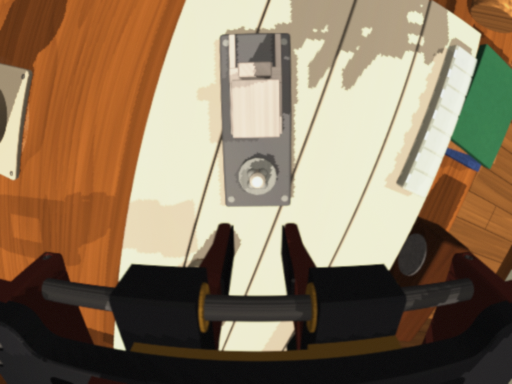

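```bash
python3 - <<'E'
from h import *
s=state(); print(s['tool_pos'],s['dq'].round(2), (RB.T@(s['tool_pos'][:2]-B)).round(4))
c=camera_info('wrist'); print(c['rvec'].tolist(),c['tvec'].tolist())
print('stud',proj('wrist',[*(B+RB@[0,-.055]),.176]), 'foot',proj('wrist',[*(B+RB@[0,-.055]),.1575]))
L=[(-.035,-.09),(.035,-.09),(.035,.09),(-.035,.09)]
for a in L: print(proj('wrist',[*(B+RB@a),.152]))
for a in [(-.021,-.012),(.021,-.012)]:print('plate',proj('wrist',[*(B+RB@a),.183]))
t=snap('wrist','w5')[:,:,::-1]
cv2.imwrite('pics/w5c.png',cv2.resize(t[25:215,210:305],None,fx=4,fy=4,interpolation=cv2.INTER_CUBIC)[-600:])
print(state()['tool_pos'])
E
```

```text
[0.54923112 0.08377293 0.28480536] [ 0.92  0.96  1.04 -0.07  0.12 -0.  ] [-0.0005 -0.0594]
[-2.799905854630333, -0.4801013873046462, -0.0673801707256962] [-0.5453584234669316, -0.15539065605668098, 0.42283123311835713]
stud [257.5756218  182.61303817] foot [257.63723272 177.59445258]
[224.85066969 207.97543731]
[290.42792313 208.09555361]
[293.5446733   33.96297776]
[221.94410402  33.96584559]
plate [234.11676584 138.59489711]
plate [281.05241983 138.64387939]
[0.54882032 0.08408406 0.28426076]
```

View pics/w5c.png

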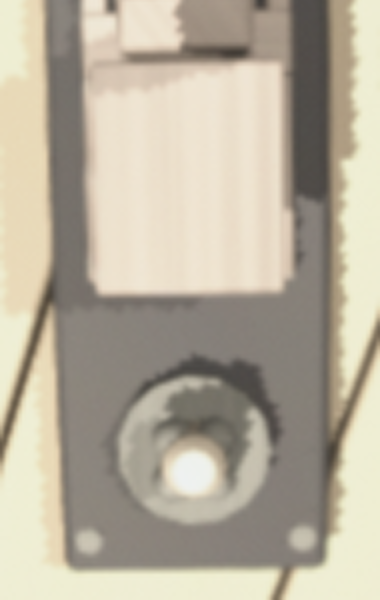

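```bash
python3 - <<'E'
from h import *
s=state(); R=np.array(s['tool_rot']); p=s['tool_pos']
print(s['grip_width'])
for dz in (-.025,0,.025): print(proj('wrist',p+R@[0,0,dz]), proj('wrist',p+R@[-.02,0,dz]))
t=cv2.imread('pics/w5.png')
cv2.imwrite('pics/w5f.png',cv2.resize(t[215:290,180:335],None,fx=5,fy=5,interpolation=cv2.INTER_CUBIC))
E
```

```text
0.4215835275990513
[215.42087209 238.17488813] [210.82754859 254.10604439]
[256.11594217 238.50599935] [255.97374688 254.64110835]
[296.8567832 238.238001 ] [301.18227356 254.1950156 ]
```

View pics/w5f.png

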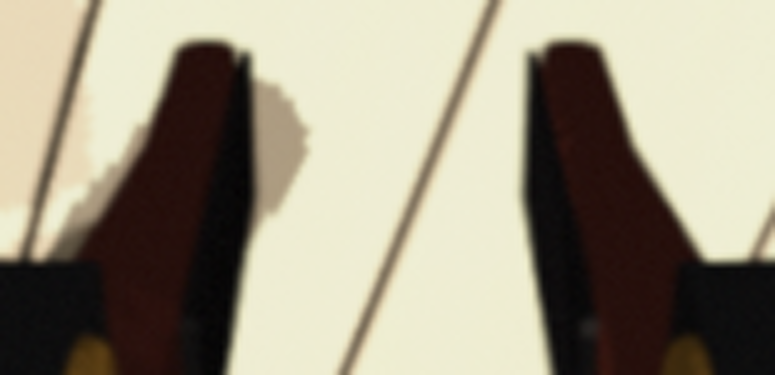

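```bash
python3 - <<'E'
from h import *
tgt([.5535,-.155,.288])
E
```

```text
rot [ 0.001  -0.0052  0.0028] trans cm [ -0.27 -22.7   -7.52] now [0.5488 0.0841 0.2843]
```

apply_moves:
  rotation:
    - [0,0,0]
    - [0,0,0]
    - [0,0,0]
    - [0,0,0]
    - [0,-0.005,0.003]
    - [0,-0.005,0.003]
    - [0,-0.005,0.003]
    - [0,-0.005,0.003]
  translation:
    - [-0.3,-4,-1.3]
    - [-0.3,-8,-2.6]
    - [-0.3,-12,-4]
    - [-0.3,-16,-5.3]
    - [-0.3,-20,-6.6]
    - [-0.3,-22.7,-7.5]
    - [-0.3,-22.7,-7.5]
    - [-0.3,-22.7,-7.5]
  jaw: [5.5,5.5,5.5,5.5,5.5,5.5,5.5,5.5]

```text
time: 5.9
tool_pos: [0.5531, -0.1541, 0.2867]
tool_rot: [[-0.003, -0.333, 0.943], [0.002, 0.943, 0.333], [-1.0, 0.002, -0.002]]
contact_force: [-0.4, -0.3, -0.9]
grip_width: 0.627
```

apply_moves:
  rotation:
    - [0,0,0]
    - [0,0,0]
    - [0,0,0]
  translation:
    - [0,0,0]
    - [0,0,0]
    - [0,0,0]
  jaw: [5.5,5.5,5.5]

```text
time: 6.2
tool_pos: [0.5531, -0.1528, 0.2866]
tool_rot: [[-0.003, -0.334, 0.942], [0.002, 0.942, 0.334], [-1.0, 0.003, -0.002]]
contact_force: [0.1, 0.4, -0.4]
grip_width: 0.625
```

```bash
python3 - <<'E'
from h import *
s=state(); print(s['tool_pos'],s['dq'].round(2), s['grip_width'])
C=np.array([.552,-.151])
print('top',proj('wrist',[*C,.182]),'bot',proj('wrist',[*C,.14]))
t=snap('wrist','w6')[:,:,::-1]
print(state()['tool_pos'])
cv2.imwrite('pics/w6c.png',cv2.resize(t[90:290,160:340],None,fx=3,fy=3,interpolation=cv2.INTER_CUBIC))
E
```

```text
[ 0.55307505 -0.15283182  0.28655494] [-0.41 -0.17 -0.33 -0.15  0.13 -0.11] 0.6250728149823951
top [256.39546805 186.83911819] bot [256.6151034  175.81423912]
[ 0.55313171 -0.15305105  0.28668877]
```

View pics/w6c.png

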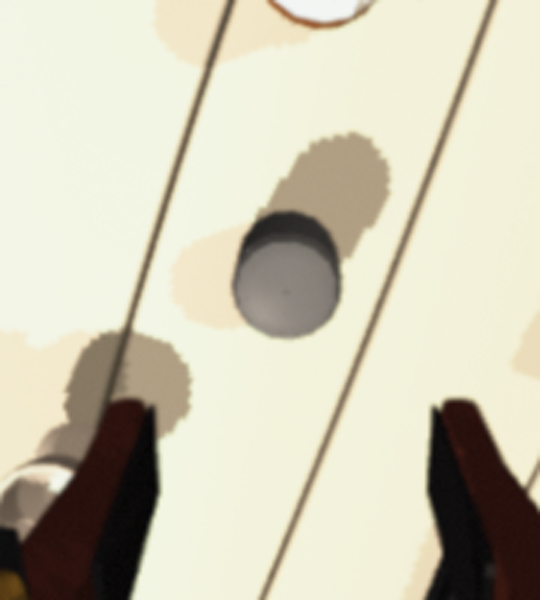

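```bash
python3 - <<'E'
from h import *
C=np.array([.552,-.151])+RB@[-.0015,.001]; print(C)
tgt([*C,.150])
E
```

```text
[ 0.550253   -0.15055502]
rot [ 0.002  -0.0022 -0.0026] trans cm [13.67  0.3  -0.16] now [ 0.5531 -0.1531  0.2867]
```

apply_moves:
  rotation:
    - [0,0,0]
    - [0.002,-0.002,-0.003]
    - [0.002,-0.002,-0.003]
    - [0.002,-0.002,-0.003]
    - [0.002,-0.002,-0.003]
    - [0.002,-0.002,-0.003]
  translation:
    - [3,0.3,-0.2]
    - [6,0.3,-0.2]
    - [9,0.3,-0.2]
    - [12,0.3,-0.2]
    - [13.7,0.3,-0.2]
    - [13.7,0.3,-0.2]
  jaw: [5.5,5.5,5.5,5.5,5.5,5.5]

```text
time: 6.85
tool_pos: [0.5482, -0.1498, 0.1474]
tool_rot: [[-0.005, -0.333, 0.943], [0.001, 0.943, 0.333], [-1.0, 0.002, -0.004]]
contact_force: [-0.1, -0.1, 0.1]
grip_width: 0.626
```

```bash
python3 - <<'E'
from h import *
C=np.array([.552,-.151])+RB@[-.0015,.001]
s=state(); print(s['contact_force'],s['tool_pos']-np.array([*C,.15]),RB.T@(s['tool_pos'][:2]-C))
tgt([*C,.150])
E
```

```text
[-0.09135584 -0.06056925  0.12556571] [-0.00201086  0.00075421 -0.0026343 ] [-0.00164617  0.00137932]
rot [ 0.0005 -0.004  -0.0023] trans cm [-0.26 -0.14  0.16] now [ 0.5482 -0.1498  0.1474]
```

Close with a correction, in two stages.

apply_moves:
  rotation:
    - [0,-0.004,-0.002]
    - [0,-0.004,-0.002]
    - [0,-0.004,-0.002]
    - [0,-0.004,-0.002]
    - [0,-0.004,-0.002]
    - [0,-0.004,-0.002]
  translation:
    - [-0.2,-0.1,0.1]
    - [-0.2,-0.1,0.1]
    - [-0.2,-0.1,0.1]
    - [-0.2,-0.1,0.1]
    - [-0.2,-0.1,0.1]
    - [-0.2,-0.1,0.1]
  jaw: [5.5,5.5,4.5,4,3.2,3]
  grip_force: 45

```text
time: 7.45
tool_pos: [0.5499, -0.1505, 0.15]
tool_rot: [[0.001, -0.333, 0.943], [0.0, 0.943, 0.333], [-1.0, -0.0, 0.001]]
contact_force: [-0.6, 0.8, 4.0]
grip_width: 0.403
```

apply_moves:
  rotation:
    - [0,0,0]
    - [0,0,0]
    - [0,0,0]
  translation:
    - [0,0,0]
    - [0,0,0]
    - [0,0,0]
  jaw: [3,3,3]

```text
time: 7.75
tool_pos: [0.5498, -0.1505, 0.15]
tool_rot: [[0.001, -0.333, 0.943], [0.0, 0.943, 0.333], [-1.0, -0.0, 0.001]]
contact_force: [-0.4, -0.1, 1.9]
grip_width: 0.404
```

```bash
python3 - <<'E'
from h import *
C=np.array([.552,-.151])+RB@[-.0015,.001]
s=state(); print(s['contact_force'],s['tool_pos']-np.array([*C,.15]),RB.T@(s['tool_pos'][:2]-C),s['grip_width']*8.78)
tgt([*C,.250])
E
```

```text
[-0.43041881 -0.05305092  1.86691366] [-4.15690455e-04  3.90756639e-05  3.09032364e-05] [-0.00037911  0.00017493] 3.5450600832244707
rot [0.0005 0.0007 0.0002] trans cm [-10.    -0.02   0.05] now [ 0.5498 -0.1505  0.15  ]
```

apply_moves:
  rotation:
    - [0,0,0]
    - [0,0,0]
    - [0,0,0]
    - [0,0,0]
    - [0,0,0]
  translation:
    - [-2,0,0]
    - [-5,0,0]
    - [-8,0,0]
    - [-11,0,0]
    - [-12,0,0]
  jaw: [3,3,3,3,3]

```text
time: 8.25
tool_pos: [0.5511, -0.1509, 0.2729]
tool_rot: [[0.005, -0.332, 0.943], [-0.001, 0.943, 0.333], [-1.0, -0.003, 0.004]]
contact_force: [-0.3, -0.5, 0.4]
grip_width: 0.402
```

```bash
python3 - <<'E'
from h import *
S=B+RB@[.0003,-.0545]; print(S)
s=state(); print(s['contact_force'],s['grip_width']*8.78)
tgt([*S,.265])
E
```

```text
[0.54838575 0.08869401]
[-0.26239603 -0.52554844  0.35385491] 3.5321362920566997
rot [0.0004 0.0044 0.0029] trans cm [ 0.76 22.69  7.71] now [ 0.5511 -0.1509  0.2729]
```

apply_moves:
  rotation:
    - [0,0,0]
    - [0,0,0]
    - [0,0,0]
    - [0,0.004,0.003]
    - [0,0.004,0.003]
    - [0,0.004,0.003]
    - [0,0.004,0.003]
    - [0,0.004,0.003]
  translation:
    - [0,3.5,1.2]
    - [0,7,2.4]
    - [0,11,3.7]
    - [0,15,5.1]
    - [0,19,6.4]
    - [0.7,22,7.5]
    - [0.7,22.7,7.7]
    - [0.7,22.7,7.7]
  jaw: [3,3,3,3,3,3,3,3]

```text
time: 9.05
tool_pos: [0.5476, 0.0895, 0.2645]
tool_rot: [[-0.002, -0.335, 0.942], [-0.0, 0.942, 0.335], [-1.0, 0.0, -0.002]]
contact_force: [0.0, -1.1, -0.6]
grip_width: 0.405
```

```bash
python3 - <<'E'
from h import *
S=B+RB@[.0003,-.0545]
tgt([*S,.205])
E
```

```text
rot [ 0.0027 -0.0015 -0.0003] trans cm [ 5.95 -0.1   0.06] now [0.5476 0.0895 0.2645]
```

apply_moves:
  rotation:
    - [0.003,-0.002,0]
    - [0.003,-0.002,0]
    - [0.003,-0.002,0]
    - [0.003,-0.002,0]
    - [0.003,-0.002,0]
    - [0.003,-0.002,0]
  translation:
    - [2,-0.1,0.1]
    - [4,-0.1,0.1]
    - [5.9,-0.1,0.1]
    - [5.9,-0.1,0.1]
    - [5.9,-0.1,0.1]
    - [5.9,-0.1,0.1]
  jaw: [3,3,3,3,3,3]

```text
time: 9.65
tool_pos: [0.5496, 0.0882, 0.2065]
tool_rot: [[0.002, -0.331, 0.944], [0.001, 0.944, 0.331], [-1.0, -0.0, 0.002]]
contact_force: [0.4, -0.1, 0.3]
grip_width: 0.406
```

```bash
python3 - <<'E'
from h import *
S=B+RB@[.0003,-.0545]
t=snap('side','s7')[:,:,::-1]
cv2.imwrite('pics/s7c.png',cv2.resize(t[120:230,170:290],None,fx=5,fy=5,interpolation=cv2.INTER_CUBIC))
t=snap('wrist','w7')[:,:,::-1]
cv2.imwrite('pics/w7c.png',cv2.resize(t[90:290,160:340],None,fx=3,fy=3,interpolation=cv2.INTER_CUBIC))
tgt([*S,.200])
E
```

```text
rot [-0.0007  0.0024  0.0001] trans cm [ 0.66  0.05 -0.1 ] now [0.5495 0.0886 0.2066]
```

View pics/s7c.png

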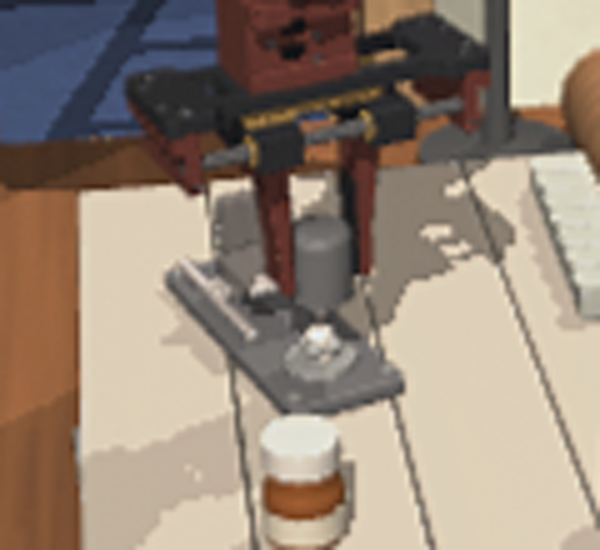

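View pics/w7c.png

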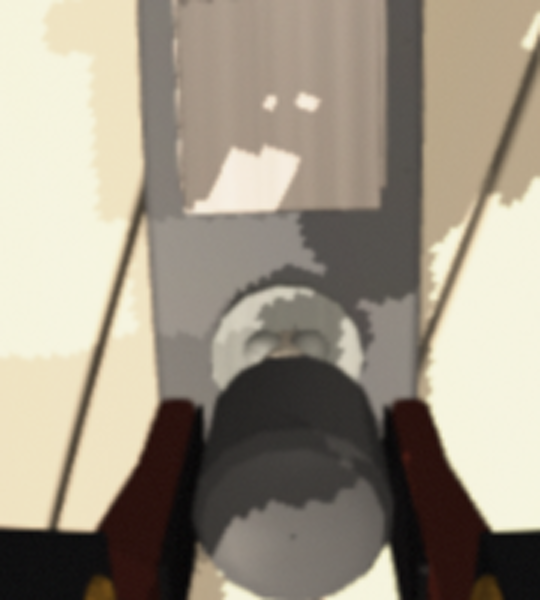

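apply_moves:
  rotation:
    - [0,0.002,0]
    - [0,0.002,0]
    - [0,0.002,0]
    - [0,0.002,0]
    - [0,0.002,0]
    - [0,0.002,0]
    - [0,0.002,0]
    - [0,0.002,0]
  translation:
    - [0.3,0.03,-0.1]
    - [0.6,0.03,-0.1]
    - [1,0.03,-0.1]
    - [1.4,0.03,-0.1]
    - [1.8,0.03,-0.1]
    - [2.1,0.03,-0.1]
    - [2.4,0.03,-0.1]
    - [2.4,0.03,-0.1]
  jaw: [3,3,3,3,3,3,3,3]

```text
time: 10.55
tool_pos: [0.5483, 0.0885, 0.1821]
tool_rot: [[-0.0, -0.332, 0.943], [-0.0, 0.943, 0.332], [-1.0, 0.0, -0.0]]
contact_force: [-0.6, -0.3, 0.7]
grip_width: 0.401
```

```bash
python3 - <<'E'
from h import *
S=B+RB@[.0003,-.0545]
s=state(); print(s['contact_force'])
tgt([*S,.170])
E
```

```text
[-0.56357406 -0.30038386  0.72233319]
rot [-0.0007 -0.0005 -0.    ] trans cm [1.21 0.01 0.02] now [0.5483 0.0885 0.1821]
```

apply_moves:
  rotation:
    - [0,0,0]
    - [0,0,0]
    - [0,0,0]
    - [0,0,0]
    - [0,0,0]
    - [0,0,0]
    - [0,0,0]
  translation:
    - [0.2,0,0]
    - [0.4,0,0]
    - [0.6,0,0]
    - [0.8,0,0]
    - [0.9,0,0]
    - [1,0,0]
    - [1,0,0]
  jaw: [3,3,3,3,3,3,3]
  grip_force: 60

```text
time: 11.25
tool_pos: [0.5479, 0.0889, 0.1717]
tool_rot: [[-0.001, -0.331, 0.944], [0.001, 0.944, 0.331], [-1.0, 0.001, -0.001]]
contact_force: [-1.3, 2.9, -3.7]
grip_width: 0.407
```

apply_moves:
  rotation:
    - [0,0,0]
    - [0,0,0]
    - [0,0,0]
    - [0,0,0]
    - [0,0,0]
    - [0,0,0]
  translation:
    - [0.2,0,0]
    - [0.4,0,0]
    - [0.6,0,0]
    - [0.8,0,0]
    - [0.85,0,0]
    - [0.85,0,0]
  jaw: [3,3,3,3,3,3]

```text
time: 11.85
tool_pos: [0.548, 0.0887, 0.1638]
tool_rot: [[-0.001, -0.331, 0.944], [0.0, 0.944, 0.331], [-1.0, 0.001, -0.001]]
contact_force: [-2.5, -1.6, 7.5]
grip_width: 0.406
```

apply_moves:
  rotation:
    - [0,0,0]
    - [0,0,0]
    - [0,0,0]
    - [0,0,0]
    - [0,0,0]
    - [0,0,0]
    - [0,0,0]
    - [0,0,0]
  translation:
    - [0.07,0,0]
    - [0.07,0,0]
    - [0.07,0,0]
    - [0.07,0,0]
    - [0.07,0,0]
    - [0.07,0,0]
    - [0.07,0,0]
    - [0.07,0,0]
  jaw: [3,3,3,3,3,3,3,3]

```text
time: 12.65
tool_pos: [0.548, 0.0887, 0.1637]
tool_rot: [[-0.001, -0.331, 0.944], [0.0, 0.944, 0.331], [-1.0, 0.0, -0.001]]
contact_force: [-4.3, 0.6, 7.3]
grip_width: 0.405
```

apply_moves:
  rotation:
    - [0,0,0]
    - [0,0,0]
    - [0,0,0]
    - [0,0,0]
    - [0,0,0]
    - [0,0,0]
    - [0,0,0]
    - [0,0,0]
  translation:
    - [0,0,0]
    - [0,0,0]
    - [0,0,0]
    - [0,0,0]
    - [0,0,0]
    - [0,0,0]
    - [0,0,0]
    - [0,0,0]
  jaw: [3,3,3,3,3,3,3,3]

```text
time: 13.45
tool_pos: [0.548, 0.0887, 0.1642]
tool_rot: [[-0.001, -0.331, 0.944], [0.0, 0.944, 0.331], [-1.0, 0.001, -0.0]]
contact_force: [-3.6, 0.3, 5.6]
grip_width: 0.4
```

apply_moves:
  rotation:
    - [0,0,0]
    - [0,0,0]
    - [0,0,0]
    - [0,0,0]
    - [0,0,0]
    - [0,0,0]
    - [0,0,0]
    - [0,0,0]
  translation:
    - [0,0,0]
    - [0,0,0]
    - [0,0,0]
    - [0,0,0]
    - [0,0,0]
    - [0,0,0]
    - [0,0,0]
    - [0,0,0]
  jaw: [3,3,3,3,3,3,3,3]

```text
time: 14.25
tool_pos: [0.548, 0.0887, 0.1647]
tool_rot: [[-0.0, -0.331, 0.944], [0.0, 0.944, 0.331], [-1.0, 0.001, -0.0]]
contact_force: [-2.7, 1.3, 5.7]
grip_width: 0.405
```

```bash
python3 - <<'E'
from h import *
t=snap('side','s9')[:,:,::-1]
cv2.imwrite('pics/s9c.png',cv2.resize(t[120:230,170:290],None,fx=5,fy=5,interpolation=cv2.INTER_CUBIC))
t=snap('wrist','w9')[:,:,::-1]
cv2.imwrite('pics/w9c.png',cv2.resize(t[90:290,160:340],None,fx=3,fy=3,interpolation=cv2.INTER_CUBIC))
s=state();print(s['contact_force'],s['tool_pos'],s['time'])
E
```

```text
[-1.85928042  0.89208887  5.34215729] [0.54803301 0.08864749 0.16467048] 14.35
```

View pics/s9c.png

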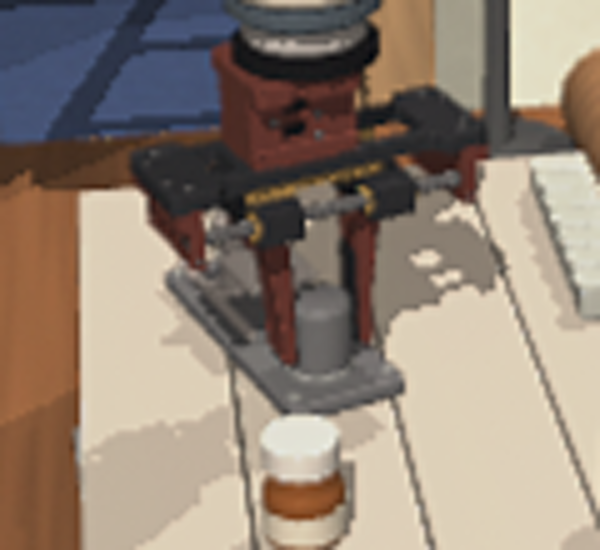

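View pics/w9c.png

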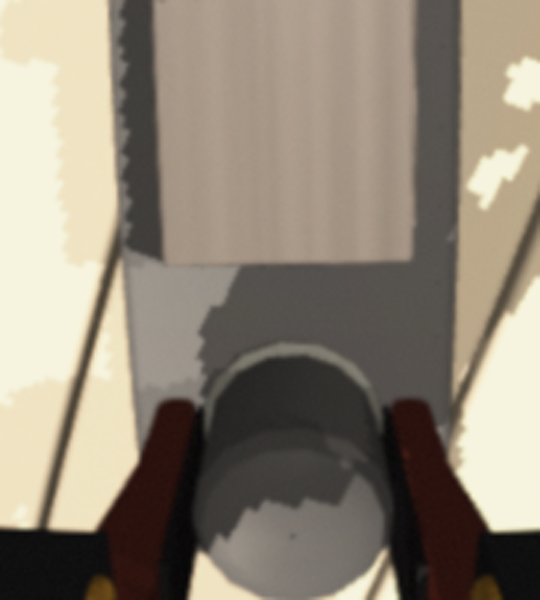

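apply_moves:
  rotation:
    - [0,0,0]
    - [0,0,0]
    - [0,0,0]
    - [0,0,0]
    - [0,0,0]
    - [0,0,0]
    - [0,0,0]
    - [0,0,0]
  translation:
    - [0.1,0,0]
    - [0.2,0,0]
    - [0.25,0,0]
    - [0.25,0,0]
    - [0.25,0,0]
    - [0.25,0,0]
    - [0.25,0,0]
    - [0.25,0,0]
  jaw: [3,3,3,3,3,3,3,3]

```text
time: 15.15
tool_pos: [0.5481, 0.0887, 0.163]
tool_rot: [[-0.0, -0.331, 0.944], [0.001, 0.944, 0.331], [-1.0, 0.001, -0.0]]
contact_force: [-5.1, -0.2, 8.3]
grip_width: 0.405
```

```bash
python3 - <<'E'
from h import *
for i in range(24):   # camera calls pass 0.05 s holding the target
    im=snapshot('wrist'); s=state()
    if i%6==5: print(s['time'],s['contact_force'].round(1),s['tool_pos'].round(4),s['grip_width'])
cv2.imwrite('pics/w10c.png',cv2.resize(im[90:290,160:340,::-1],None,fx=3,fy=3,interpolation=cv2.INTER_CUBIC))
for g in (-.012,-.014,-.016): print(g,proj('wrist',[*(B+RB@[0,g]),.183]))
E
```

```text
15.45 [-3.6  0.3  8.2] [0.5481 0.0887 0.1629] 0.40500199983939644
15.75 [-3.7  0.7  8.7] [0.5481 0.0887 0.163 ] 0.40416725591856517
16.05 [-3.7  0.5  9.1] [0.5481 0.0887 0.163 ] 0.40143926185414847
16.35 [-3.7 -0.6  9.2] [0.5481 0.0887 0.163 ] 0.4049266011885871
-0.012 [255.7627278  179.84356552]
-0.014 [255.77230664 183.70081007]
-0.016 [255.781983   187.52973783]
```

View pics/w10c.png

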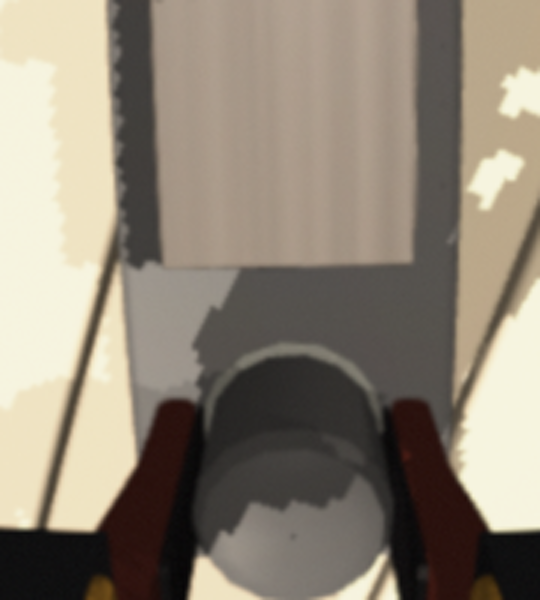

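```bash
python3 -c "
from h import *
print(job_done()); s=state(); print(s['time'],s['contact_force'],s['tool_pos'])"
```

```text
the job is handed in; nothing more can be done
None
the job is handed in; nothing more can be done
```

The guard is open, the cap is on the stud, and I handed the job in with the gripper still holding the cap and pressing down. No verdict came back.

- **Guard:** I pushed its fin with shut fingers until the force jumped to about 14 N, well over the 2 N of sliding friction. In the last wrist image the plate's edge sits within about 1 mm of its open position.
- **Cap:** I gripped it about 29 mm above its underside and lowered it over the stud without touching. During the press I read a downward pull of 3.7 N, which fits the click.
- **Final hold:** The press has been kept up for more than 4 s since the click. It eased to about 5 N at one point, so I pressed further. For the last 1.2 s before hand-in it stayed at 8 to 9 N, with a 60 N grip setting and no slip seen. From the tool height that puts the seat about 4.5 mm down, and the cap centre about 34 mm above the base's underside against the 37.5 mm limit.
- **Disagreements:** The top and side cameras differed by about 3 mm on the cap's position. The wrist camera was about 1 mm off sideways against the fingertips, and I corrected for that. A sideways force of about 4 N remained on the tool at the end. I could not read the cap's distance from the stud's axis directly; from the tool position it should be within about 1 mm.
- **Other things on the crate:** I moved nothing else on purpose, and the pill pot and organiser look unmoved in the side view. I did not take a final top view to check the rest.

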